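# Heat sink from the casting die into the corner of the drilling jig

## Robot

A 6-joint arm with a two-finger parallel gripper is mounted at the origin on the work surface; the furniture and walls round the work are solid. World frame = base frame: x ahead of the robot, y to its left, z up, the work surface at z = 0. Lengths are in mm, angles in rad, forces in N, time in s.
With the tool pointing down it reaches from about 300 to 850 mm from the base axis. Payload 4.2 kg.
Tool frame: the origin (TCP) lies on the centre line of the jaws, within the pads' length; the fingertips stand 22 mm ahead of it and the grasp point (between the pads) lies 3 mm ahead of it (r.tips_ahead is the distance from the TCP to the fingertips, in mm); z points along the fingers, y is the line along which they close (so a half turn about z gives the same grasp; the last joint's range is limited). The gripper opens to 91 mm and grips with 3 to 60 N. Pads are 32 mm wide; open, the fingers measure 118 mm over their backs; the gripper's body (76 mm by 178 mm) begins 60 mm behind the grasp point.
Start: joints at [-0.02, 0.32, 1.565, -0, 1.257, -0.02], TCP at [575.014, 0, 235.976] pointing down, gripper open.
Joint ranges: [-3.11, 3.11], [-0.84, 2.01], [0.21, 2.61], [-1.34, 4.49], [0.05, 2.63], [-2.56, 2.56]. Speed limits (rad/s): [2.57, 2.57, 3.14, 3.14, 3.14, 3.14].

## Interface

Orientations are given as a unit quaternion [w, x, y, z].
In Python, from workcell import r, snapshot, camera_info gives the robot as it stands.
- The arm moves only by the shell command python3 -m creep 'ROWS'. ROWS is JSON, a list of rows, each an object of numbers: "tx", "ty", "tz": the shift along the tool's x, y, z in m; "wx", "wy", "wz": the turn, a rotation vector about the tool's x, y, z in units of 5 degrees (1.0 is 5 degrees); "claw": the opening, from 0 (shut) to 1 (fully open). In form: [{"tx": .., "ty": .., "tz": .., "wx": .., "wy": .., "wz": .., "claw": ..}, ...]. A call has 1 to 5 rows; each row is the pose to reach, as a shift and turn from the pose commanded when the call began, along the tool's axes at that moment; what a row does not reach only later rows make up. A row lasts 1/8 s, in which the tool goes at most 62.5 mm and 10.7 degrees, less where a joint would pass 70% of its speed; a pose out of reach is approached as far as the arm can. A call with a gripper value outside its range is refused whole. The fingers move at their own pace and stop on an object; the grip force is fixed at half the most. Time passes only in rows, so rows that repeat a pose let the fingers close. It gives the time, the measured TCP pose, the force, the opening and the grip force at its end, in the units of the state.
- r.sense(): the state, without advancing time (a new reading comes with each control period).
- snapshot(name): name is "scene" or "side" or "wrist"; returns (picture, depth): 420x560x3 uint8, blue, green, red; 420x560 float32, mm along the optical axis (not along the pixel's ray), 0 where there is no reading.
- camera_info(name): a dict with "intrinsics" (3x3 intrinsics, pixels), "R" (3x3) and "t" (3): a world point X has camera coordinates R X + t; the wrist camera has in their place "tool_from_camera" (4x4, takes a point from camera to tool coordinates, whose origin is the TCP and whose axes are the flange's). Camera axes: x right, y down, z forward; pixel columns grow to the right and rows downward; lengths in mm; the calibration is good to about 2 mm. A picture is of the moment at which its call begins: read the wrist's pose just before it. camera_info takes no time and is no camera call.
- r.job_done(): hands the job in; it is judged then, once.
The state is a dict: "clock": time; "qpos": joint angles; "qvel": joint speeds; "effort": joint torques, N m; "tool_pos": TCP position; "orientation": TCP orientation; "contact_force": force on the tool from outside, world axes, zero at the start; "ft_torque": the same for the moment, N m; "finger_gap": opening from 0.0 (shut) to 1.0 (fully open); "grasp_force": force on a finger pad.
Only numpy, scipy, OpenCV 4.12 (cv2) and the standard library are available. Lean on these libraries where they do the work, as an engineer would, in place of code of your own. Each camera call takes 0.05 s, during which the arm holds its last target. There are 200 camera calls.

## Task

Lift the aluminium heat sink out of the open casting die and set it flat on the blue jig plate, long side against the long fence. Press it firmly into the corner so that it bears on both steel fences at once, and finish while still gripping it and pressing it there, as if for a colleague about to clamp it. Do not disturb the other things on the table.

Things in the scene. Friction and masses are not known exactly. Their poses are not given: they have to be found in the camera images.
- heatsink_mid (a point): centre (18 mm above the underside) of the loose aluminium heat sink, about 180 g. Foot 64 (its x) by 48 (its y) by 14 mm high with low ribs; on it one middle fin, 14 mm thick across y, 44 mm long along x, rising 22 mm above the foot (36 mm in all): grip the fin across its 14 mm. The same either way round; z up. At the start its foot lies in the die's cavity, only the fin stands out
- heatsink: the same heat sink; origin at the centre of its underside, axes as above
- die: fixed dark steel die block, 120 (x) by 100 (y) by 24 mm high, brass bushes in its corners; origin at the centre of its underside. In its top an open cavity 68 by 52 mm, 14 mm deep, straight walls; the heat sink's foot lies in it, long side along the die's x, 2 mm free all round, its top level with the die's top
- jig: fixed jig with a blue plate 130 (x) by 110 (y) by 10 mm high; origin at the centre of its underside. Two steel fences stand on it, 12 mm thick and 12 mm high above the plate: the long one along its +y edge, the short one along its +x edge; the other two sides are open
- jig_corner (a point): point on the top of the jig's plate where the inner faces of the two fences would meet, axes as the jig's; 45 mm in x and 35 mm in y from the jig's centre, 10 mm above the table. Seated, the heat sink's centre lies at x = -32, y = -24, z = +18 mm from here, long side along x
- long_fence: rigid fixed fence, 94 mm along the jig's x, 12 mm thick, 12 mm high; inner face looks to the jig's -y; origin at the centre of its underside
- short_fence: rigid fixed fence, 60 mm along the jig's y, 12 mm thick, 12 mm high; inner face looks to the jig's -x; origin at the centre of its underside
- check_stamp: bystander: hand stamp with a wooden knob, 24x34x67 mm, origin at its underside; leave alone
- weight: bystander: brass hold-down weight, 29 mm across, 51 mm high, origin at its underside; leave alone
- tally: bystander: grey hand tally counter, 44x60x28 mm, origin at its underside; leave alone

How it is judged (in metres and radians):
On the way:
1. the heat sink is gripped and lifted clear of the die (z of heatsink in the frame of die above 0.03 m and contact force between the fingers and heatsink above 1 N and contact force between heatsink and die below 0.1 N), for 0.2 s.
At the end, for the whole second after the job is handed in: The heat sink lies flat on the jig plate (2.5 mm, 0.05 rad), long side along the long fence (0.045 rad), centre within 2.5 mm of its seated place (3.5 mm towards the fences), pressing on each fence with over 2 N, fingers on it with over 2 N, at rest (x of heatsink_mid in the frame of jig_corner between -0.0345 and -0.0285 m and y of heatsink_mid in the frame of jig_corner between -0.0265 and -0.0205 m and z of heatsink_mid in the frame of jig_corner between 0.015 and 0.0205 m and angle between heatsink's own z axis and vertical below 0.05 rad and angle between the x axis of heatsink and the x axis of jig, either way round below 0.045 rad and contact force between heatsink and long_fence above 2 N and contact force between heatsink and short_fence above 2 N and contact force between the fingers and heatsink above 2 N and linear speed of heatsink below 0.01 m/s); the arm keeps its last pose, push and grip.
It fails at once if a bystander (stamp, weight or tally counter) is moved more than 30 mm (distance of any of check_stamp, weight, tally from where it was at the start of the episode above 0.03 m).
It also fails if it takes over 64 s, if anything falls off the work surface, if the arm or the gripper's body presses on something with over 40 N, if the wrist force passes 120 N, or if a joint passes its speed limit or range.

## Working session

There is one attempt and no reset: what is moved stays moved. The work goes in short steps, Python scripts to look and compute and a shell command to move; the robot and the scene stay as the last step left them, time stands still between calls to the robot, and variables do not carry over. Pictures are saved under pics/ and viewed, at most 10 in all, crops included, and the job is handed in when it is done.

```bash
mkdir -p pics; ls; python3 - <<'E'
from workcell import r,snapshot,camera_info
import cv2,numpy as np
print(r.sense())
for n in("scene","side"):
    p,d=snapshot(n); cv2.imwrite(f"pics/{n}0.png",p); np.save(f"pics/{n}0.npy",d)
    print(n,camera_info(n))
print(camera_info("wrist"))
p,d=snapshot("wrist"); cv2.imwrite("pics/wrist0.png",p); np.save("pics/wrist0.npy",d)
E
```

```text
pics
{'clock': 0.0, 'qpos': array([-1.99912180e-02,  3.20257721e-01,  1.56568895e+00, -1.12020048e-05,
        1.25739161e+00, -2.00024930e-02]), 'qvel': array([-0.00087321, -0.00135444, -0.00120781,  0.00120001, -0.0008159 ,
       -0.00086819]), 'effort': array([-5.01459035e-04, -4.12465632e+01, -2.31973493e+01,  7.28826877e-02,
        4.58198413e-02, -1.41870069e-04]), 'tool_pos': array([5.74524448e+02, 1.19814357e-02, 2.35136030e+02]), 'orientation': array([-6.25699576e-04,  7.07101301e-01,  7.07111722e-01, -6.08549730e-04]), 'contact_force': array([-0.14692371,  0.12156934,  0.27389171]), 'ft_torque': array([0.02701621, 0.02731423, 0.00463374]), 'grasp_force': 0.0, 'finger_gap': 0.9986263114732087}
scene {'intrinsics': array([[435.55154322,   0.        , 280.75990059],
       [  0.        , 435.55154322, 211.78717373],
       [  0.        ,   0.        ,   1.        ]]), 'R': array([[ 0.75061548, -0.66071846, -0.00524571],
       [-0.4438234 , -0.49829654, -0.74479618],
       [ 0.48948666,  0.56138371, -0.66727141]]), 't': array([-462.37685504,  244.63628386,  644.38909598])}

[... 213 characters left out ...]
 -0.02013528],
       [-0.17838827,  0.34572363, -0.92122353],
       [ 0.46784867, -0.79383616, -0.38851226]]), 't': array([435.97788341, 176.43290071, 520.63825746])}
{'intrinsics': array([[328.08760404,   0.        , 271.58847296],
       [  0.        , 328.08760404, 209.60292399],
       [  0.        ,   0.        ,   1.        ]]), 'tool_from_camera': array([[-1.18448614e-04, -9.61684894e-01, -2.74157166e-01,
         7.69744679e+01],
       [ 9.99999987e-01, -8.45800964e-05, -1.35357439e-04,
         1.26211989e+00],
       [ 1.06982965e-04, -2.74157178e-01,  9.61684891e-01,
        -1.48919833e+02],
       [ 0.00000000e+00,  0.00000000e+00,  0.00000000e+00,
         1.00000000e+00]])}
```

View pics/scene0.png

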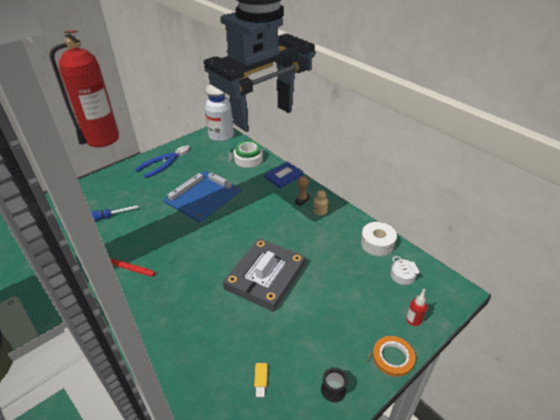

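View pics/wrist0.png

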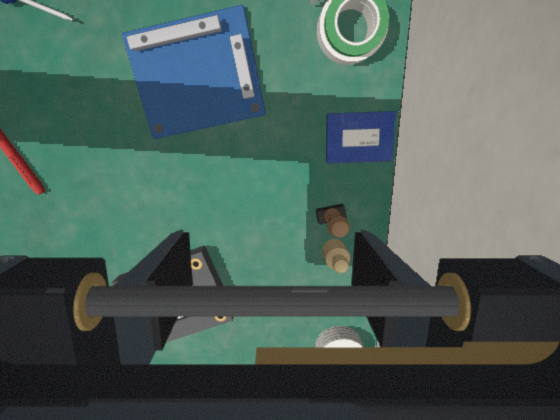

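The scene view shows the die at about (265,272), the jig at (203,195), the stamp and weight at (303,190) and (321,203). The wrist view shows the jig's plate with corners at (123,36), (243,7), (265,115), (155,137): long fence at the top, short fence on the right.

```bash
cat > h.py <<'E'
from workcell import r,snapshot,camera_info
import cv2,numpy as np
from scipy.spatial.transform import Rotation as Ro
def cam(n,s=None):
    c=camera_info(n);K=c["intrinsics"]
    if n!="wrist": return K,c["R"].T,-c["R"].T@c["t"]
    q=s["orientation"];A=Ro.from_quat([q[1],q[2],q[3],q[0]]).as_matrix();T=c["tool_from_camera"]
    return K,A@T[:3,:3],A@T[:3,3]+s["tool_pos"]
def plane(C,uv,z):
    K,R,o=C; uv=np.atleast_2d(np.array(uv,float))
    d=(R@np.linalg.inv(K)@np.c_[uv,np.ones(len(uv))].T).T
    return o+d*((z-o[2])/d[:,2])[:,None]
def look(n,name):
    s=r.sense();p,d=snapshot(n);cv2.imwrite(f"pics/{name}.png",p)
    return p,d,cam(n,s)
E
python3 - <<'E'
from h import *
s=r.sense();np.set_printoptions(precision=1,suppress=True)
C=cam("wrist",s)
p=cv2.imread("pics/wrist0.png");h=cv2.cvtColor(p,cv2.COLOR_BGR2HSV)
m=cv2.inRange(h,(102,110,40),(120,255,255));m[:,290:]=0;m[160:]=0
c=max(cv2.findContours(m,0,2)[0],key=cv2.contourArea)
print("blue hull",plane(C,cv2.boxPoints(cv2.minAreaRect(c)),10))
S=cam("scene")
print("die~",plane(S,[[265,272],[264,266],[261,244],[297,258],[232,280],[271,296]],24), "by",plane(S,[[303,203],[321,213],[405,280]],0))
d=np.load("pics/wrist0.npy");print(d[90,200],d[38,180],d[65,240])
E
```

```text
blue hull [[420.8 160.9  10. ]
 [546.7 185.4  10. ]
 [570.9  79.3  10. ]
 [434.1  50.2  10. ]]
die~ [[ 445.2 -152.5   24. ]
 [ 452.7 -140.8   24. ]
 [ 483.   -95.6   24. ]
 [ 509.3 -165.7   24. ]
 [ 391.4 -128.6   24. ]
 [ 419.6 -198.8   24. ]] by [[ 641.8  -42.9    0. ]
 [ 647.8  -91.1    0. ]
 [ 632.5 -316.4    0. ]]
351.83038 331.0849 335.32257
```

View pics/side0.png

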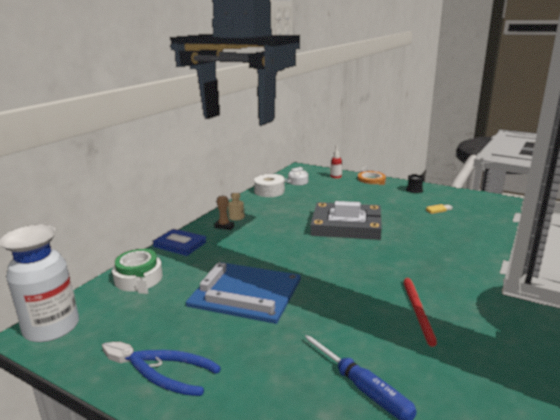

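The side view confirms the layout: die at (346,220), jig at (245,290), stamp and weight near (225,210). Now I'll move the wrist camera over the die.

```bash
python3 -m creep '[{"tx":-0.034,"ty":-0.037,"tz":0.017,"wz":2},{"tx":-0.068,"ty":-0.074,"tz":0.034,"wz":4},{"tx":-0.102,"ty":-0.112,"tz":0.051,"wz":6},{"tx":-0.136,"ty":-0.149,"tz":0.068,"wz":8},{"tx":-0.170,"ty":-0.186,"tz":0.085,"wz":10}]'; python3 -m creep '[{"wz":2},{"wz":4},{"wz":4},{"wz":4}]'
python3 - <<'E'
from h import *
p,d,C=look("wrist","w1");s=r.sense();print(s["qpos"],s["tool_pos"],s["orientation"],s["contact_force"],s["clock"])
E
```

```text
[-2.00201213e-02  3.20044458e-01  1.56519074e+00 -1.49594910e-05
  1.25742703e+00 -2.00111237e-02] [ 5.74725549e+02 -9.77228281e-03  2.35452005e+02] [-3.80715972e-04  7.07108228e-01  7.07105132e-01 -3.75638137e-04] [ 0.33792367 -0.85124318  0.90593556] 0.2validation failed for argument at $[0]...
validation failed for argument at $[0]...
```

View pics/w1.png

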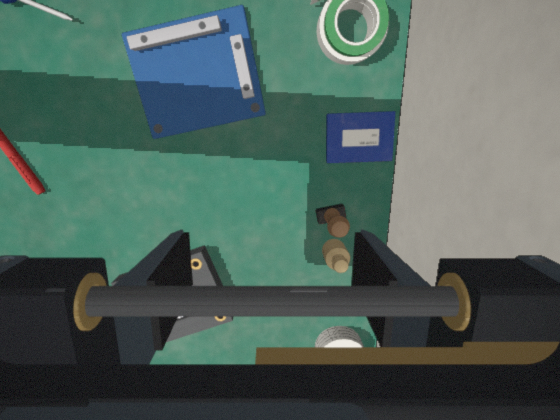

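Unchanged picture: the move was refused, since every row needs all its keys.

```bash
python3 -m creep '[{"tx":-0.034,"ty":-0.037,"tz":0.017,"wx":0,"wy":0,"wz":2,"claw":1},{"tx":-0.068,"ty":-0.074,"tz":0.034,"wx":0,"wy":0,"wz":4,"claw":1},{"tx":-0.102,"ty":-0.112,"tz":0.051,"wx":0,"wy":0,"wz":6,"claw":1},{"tx":-0.136,"ty":-0.149,"tz":0.068,"wx":0,"wy":0,"wz":8,"claw":1},{"tx":-0.170,"ty":-0.186,"tz":0.085,"wx":0,"wy":0,"wz":10,"claw":1}]' && python3 -m creep '[{"tx":0,"ty":0,"tz":0,"wx":0,"wy":0,"wz":2,"claw":1},{"tx":0,"ty":0,"tz":0,"wx":0,"wy":0,"wz":4,"claw":1},{"tx":0,"ty":0,"tz":0,"wx":0,"wy":0,"wz":4,"claw":1},{"tx":0,"ty":0,"tz":0,"wx":0,"wy":0,"wz":4,"claw":1}]'
python3 - <<'E'
from h import *
p,d,C=look("wrist","w2");s=r.sense();print(s["qpos"],s["tool_pos"],s["orientation"],s["contact_force"],s["clock"])
E
```

```text
clock: 0.82
tool_pos: [387.8, -170.8, 150.5]
orientation: [0.0, 0.941, 0.34, 0.0]
contact_force: [0.6, -0.6, 0.5]
finger_gap: 0.999
grasp_force: 0.0
clock: 1.32
tool_pos: [389.1, -169.9, 151.0]
orientation: [-0.0, 0.985, 0.175, 0.0]
contact_force: [0.7, 0.3, 0.5]
finger_gap: 1.004
grasp_force: 0.0
[-4.38807610e-01  1.64643200e-01  2.01598198e+00  3.47830189e-05
  9.60944370e-01  7.80674361e-01] [ 389.08597212 -169.89422175  150.95019559] [-4.99031258e-06  9.84613647e-01  1.74745433e-01  1.76559149e-05] [-0.77169426  0.52904856  0.07890685] 1.375
```

View pics/w2.png

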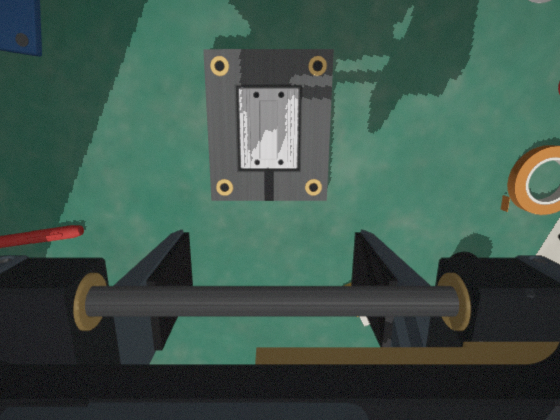

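The die is fully in view: bushes at about (220,66), (318,66), (225,187), (314,187), and the fin around (268,128). I'll measure both.

```bash
python3 - <<'E'
from h import *
np.set_printoptions(precision=1,suppress=True)
p,d,C=look("wrist","w2b")
h=cv2.cvtColor(p,cv2.COLOR_BGR2HSV)
m=cv2.inRange(h,(12,70,90),(32,255,255));m[:40]=0;m[210:]=0;m[:,:195]=0;m[:,340:]=0
cs=[c for c in cv2.findContours(m,0,2)[0] if cv2.contourArea(c)>60]
uv=[cv2.minEnclosingCircle(c)[0] for c in cs];B=plane(C,uv,24);print(np.array(uv),B[:,:2],"die c",B[:,:2].mean(0))
o=B[:,:2]-B[:,:2].mean(0)
def ang(P):
    (c,_,a)=cv2.minAreaRect(P.astype(np.float32)),0,0
    return c
print(ang(B[:,:2]))
# fin by depth
K,R,t=C;v,u=np.mgrid[40:210,195:340];z=d[40:210,195:340]
P=(R@(np.linalg.inv(K)@np.stack([u*z,v*z,z]).reshape(3,-1))).T+t
q=P[(P[:,2]>41)&(P[:,2]<52)];print(len(q),np.median(q,0),cv2.minAreaRect(q[:,:2].astype(np.float32)))
die=P[(P[:,2]>18)&(P[:,2]<30)];print("die top",np.median(die,0))
E
```

```text
[[313.  187. ]
 [224.  187. ]
 [317.5  65.5]
 [219.5  65.5]] [[ 420.4 -197.2]
 [ 394.2 -125.6]
 [ 510.9 -164.3]
 [ 484.7  -92.8]] die c [ 452.5 -145. ]
((452.5157470703125, -144.9153594970703), (96.3844985961914, 76.34613800048828), 20.040842056274414)
1120 [ 453.3 -144.5   46.1] ((452.44879150390625, -144.6533966064453), (43.46230697631836, 13.846250534057617), 20.379358291625977)
die top [ 458.6 -142.8   24. ]
```

```bash
python3 -m creep '[{"tx":0.034,"ty":-0.001,"tz":0.02,"wx":0,"wy":0,"wz":0,"claw":1},{"tx":0.068,"ty":-0.002,"tz":0.04,"wx":0,"wy":0,"wz":0,"claw":1},{"tx":0.068,"ty":-0.002,"tz":0.07,"wx":0,"wy":0,"wz":0,"claw":0.6},{"tx":0.068,"ty":-0.002,"tz":0.09,"wx":0,"wy":0,"wz":0,"claw":0.5},{"tx":0.068,"ty":-0.002,"tz":0.1,"wx":0,"wy":0,"wz":0,"claw":0.4}]'; python3 -m creep '[{"tx":0,"ty":0,"tz":0,"wx":0,"wy":0,"wz":0,"claw":0.3},{"tx":0,"ty":0,"tz":0.001,"wx":0,"wy":0,"wz":0,"claw":0},{"tx":0,"ty":0,"tz":0.001,"wx":0,"wy":0,"wz":0,"claw":0},{"tx":0,"ty":0,"tz":0.001,"wx":0,"wy":0,"wz":0,"claw":0},{"tx":0,"ty":0,"tz":0.001,"wx":0,"wy":0,"wz":0,"claw":0}]'
```

```text
clock: 2.05
tool_pos: [451.9, -144.5, 49.9]
orientation: [-0.0, 0.985, 0.174, -0.001]
contact_force: [0.2, -0.1, 0.3]
finger_gap: 0.7
grasp_force: 0.0
clock: 2.68
tool_pos: [452.3, -144.8, 50.2]
orientation: [0.0, 0.985, 0.174, 0.0]
contact_force: [-0.3, 1.1, 1.5]
finger_gap: 0.151
grasp_force: 0.8
```

```bash
python3 -m creep '[{"tx":0,"ty":0,"tz":0,"wx":0,"wy":0,"wz":0,"claw":0},{"tx":0,"ty":0,"tz":0,"wx":0,"wy":0,"wz":0,"claw":0},{"tx":0,"ty":0,"tz":0,"wx":0,"wy":0,"wz":0,"claw":0}]'; python3 -m creep '[{"tx":0,"ty":0,"tz":-0.005,"wx":0,"wy":0,"wz":0,"claw":0},{"tx":0,"ty":0,"tz":-0.015,"wx":0,"wy":0,"wz":0,"claw":0},{"tx":0,"ty":0,"tz":-0.03,"wx":0,"wy":0,"wz":0,"claw":0},{"tx":0,"ty":0,"tz":-0.05,"wx":0,"wy":0,"wz":0,"claw":0},{"tx":0,"ty":0,"tz":-0.07,"wx":0,"wy":0,"wz":0,"claw":0}]'; python3 -m creep '[{"tx":0,"ty":0,"tz":0,"wx":0,"wy":0,"wz":0,"claw":0},{"tx":0,"ty":0,"tz":0,"wx":0,"wy":0,"wz":0,"claw":0}]'
```

```text
clock: 3.05
tool_pos: [452.3, -144.8, 50.2]
orientation: [0.0, 0.985, 0.174, 0.0]
contact_force: [-0.6, 1.4, 5.0]
finger_gap: 0.15
grasp_force: 30.0
clock: 3.68
tool_pos: [452.1, -144.9, 120.9]
orientation: [0.0, 0.985, 0.174, 0.0]
contact_force: [0.4, 0.4, -2.0]
finger_gap: 0.154
grasp_force: 30.0
clock: 3.92
tool_pos: [451.7, -144.7, 119.5]
orientation: [-0.0, 0.985, 0.174, -0.0]
contact_force: [0.0, -0.5, -2.4]
finger_gap: 0.153
grasp_force: 30.0
```

```bash
python3 -m creep '[{"tx":0.013,"ty":-0.049,"tz":-0.01,"wx":0,"wy":0,"wz":0.3,"claw":0},{"tx":0.026,"ty":-0.098,"tz":-0.02,"wx":0,"wy":0,"wz":0.6,"claw":0},{"tx":0.04,"ty":-0.147,"tz":-0.03,"wx":0,"wy":0,"wz":1,"claw":0},{"tx":0.053,"ty":-0.196,"tz":-0.03,"wx":0,"wy":0,"wz":1.3,"claw":0},{"tx":0.066,"ty":-0.244,"tz":-0.03,"wx":0,"wy":0,"wz":1.6,"claw":0}]'; python3 -m creep '[{"tx":0,"ty":0,"tz":0,"wx":0,"wy":0,"wz":0,"claw":0},{"tx":0,"ty":0,"tz":0,"wx":0,"wy":0,"wz":0,"claw":0},{"tx":0,"ty":0,"tz":0,"wx":0,"wy":0,"wz":0,"claw":0}]'
python3 - <<'E'
from h import *
p,d,C=look("wrist","w3");np.save("pics/w3.npy",d);np.savez("pics/w3c.npz",*C)
E
```

```text
clock: 4.55
tool_pos: [429.9, 108.5, 149.2]
orientation: [0.0, 0.995, 0.104, -0.001]
contact_force: [0.3, -0.2, -1.4]
finger_gap: 0.148
grasp_force: 30.0
clock: 4.92
tool_pos: [430.7, 105.9, 149.6]
orientation: [0.0, 0.995, 0.104, -0.0]
contact_force: [-0.6, 0.5, -1.3]
finger_gap: 0.153
grasp_force: 30.0
```

View pics/w3.png

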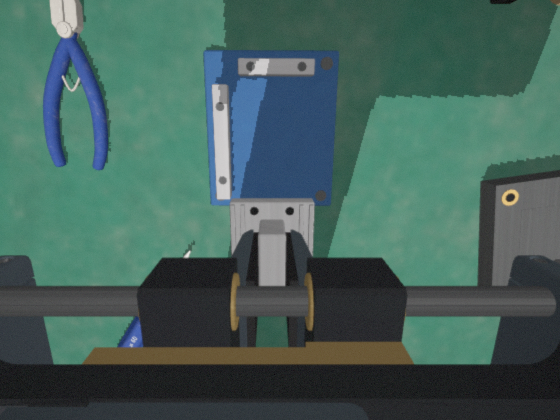

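The jig is fully visible: long fence at about (221,140), short fence at about (276,67), plate corners (205,52), (337,52), (331,204), (210,204). The heat sink is held square below them at (272,230).

```bash
python3 - <<'E'
from h import *
np.set_printoptions(precision=2,suppress=True)
p=cv2.imread("pics/w3.png");d=np.load("pics/w3.npy");f=np.load("pics/w3c.npz");K,R,t=C=[f[k] for k in f]
v,u=np.mgrid[30:225,190:350];z=d[30:225,190:350]
P=((R@(np.linalg.inv(K)@np.stack([u*z,v*z,z]).reshape(3,-1))).T+t)
ok=((P[:,2]>18)&(P[:,2]<26)).reshape(z.shape).astype(np.uint8)
n,l,st,_=cv2.connectedComponentsWithStats(ok)
for i in range(1,n):
    if st[i,4]>300:
        q=P[(l==i).ravel()];print("fence",st[i],np.median(q[:,2]),cv2.minAreaRect(q[:,:2].astype(np.float32)))
h=cv2.cvtColor(p,cv2.COLOR_BGR2HSV)
g=((P[:,2]>6)&(P[:,2]<14)).reshape(z.shape);print("plate z",np.median(P[g.ravel(),2]))
# colour fences: low saturation
m=(cv2.inRange(h,(0,0,90),(180,70,255)))[30:225,190:350]
m=cv2.morphologyEx(m,cv2.MORPH_CLOSE,np.ones((7,7)))
for c in cv2.findContours(m,0,2)[0]:
    if cv2.contourArea(c)>300:
        q=plane(C,c.reshape(-1,2)+[190,30],22)[:,:2].astype(np.float32);print("col",cv2.boundingRect(c),cv2.minAreaRect(q))
m=cv2.inRange(h,(102,110,40),(120,255,255))[30:215,190:350]
c=max(cv2.findContours(m,0,2)[0],key=cv2.contourArea);q=plane(C,c.reshape(-1,2)+[190,30],10)[:,:2].astype(np.float32)
print("plate",cv2.minAreaRect(q))
E
```

```text
fence [  48   28   77   18 1305] 22.092190320411987 ((545.008544921875, 125.60576629638672), (12.25066089630127, 59.686275482177734), 11.85500431060791)
fence [  22   54   19  115 1716] 22.096350433536145 ((477.4381103515625, 157.73452758789062), (93.05587005615234, 12.364945411682129), 11.800531387329102)
plate z 10.126761783688437
col (22, 54, 103, 141) ((473.4307556152344, 119.41849517822266), (116.44517517089844, 85.85687255859375), 11.883462905883789)
col (48, 28, 77, 19) ((544.3199462890625, 125.45938873291016), (12.98108196258545, 59.50908660888672), 11.908534049987793)
plate ((494.38427734375, 119.31623840332031), (128.67312622070312, 108.87995910644531), 11.671241760253906)
```

```bash
python3 -m creep '[{"tx":0.036,"ty":-0.003,"tz":0.01,"wx":0,"wy":0,"wz":0,"claw":0},{"tx":0.072,"ty":-0.005,"tz":0.03,"wx":0,"wy":0,"wz":0,"claw":0},{"tx":0.072,"ty":-0.005,"tz":0.06,"wx":0,"wy":0,"wz":0,"claw":0},{"tx":0.072,"ty":-0.005,"tz":0.085,"wx":0,"wy":0,"wz":0,"claw":0},{"tx":0.072,"ty":-0.005,"tz":0.096,"wx":0,"wy":0,"wz":0,"claw":0}]'; python3 -m creep '[{"tx":0,"ty":0,"tz":0,"wx":0,"wy":0,"wz":0,"claw":0},{"tx":0,"ty":0,"tz":0.001,"wx":0,"wy":0,"wz":0,"claw":0},{"tx":0,"ty":0,"tz":0.002,"wx":0,"wy":0,"wz":0,"claw":0},{"tx":0,"ty":0,"tz":0.002,"wx":0,"wy":0,"wz":0,"claw":0}]'; python3 -m creep '[{"tx":0,"ty":0,"tz":0.001,"wx":0,"wy":0,"wz":0,"claw":0},{"tx":0,"ty":0,"tz":0.001,"wx":0,"wy":0,"wz":0,"claw":0},{"tx":0,"ty":0,"tz":0.001,"wx":0,"wy":0,"wz":0,"claw":0}]'
```

```text
clock: 5.6
tool_pos: [499.6, 125.7, 52.5]
orientation: [0.0, 0.995, 0.104, -0.001]
contact_force: [-0.5, -0.0, -1.1]
finger_gap: 0.152
grasp_force: 30.0
clock: 6.1
tool_pos: [500.4, 126.9, 52.5]
orientation: [-0.0, 0.995, 0.105, 0.001]
contact_force: [0.3, -0.1, -2.1]
finger_gap: 0.155
grasp_force: 30.0
clock: 6.48
tool_pos: [500.2, 126.9, 51.0]
orientation: [0.0, 0.995, 0.105, 0.0]
contact_force: [1.2, -0.2, -2.1]
finger_gap: 0.156
grasp_force: 30.0
```

```bash
python3 -m creep '[{"tx":0,"ty":0,"tz":0.001,"wx":0,"wy":0,"wz":0,"claw":0},{"tx":0,"ty":0,"tz":0.001,"wx":0,"wy":0,"wz":0,"claw":0},{"tx":0,"ty":0,"tz":0.001,"wx":0,"wy":0,"wz":0,"claw":0}]'; python3 -m creep '[{"tx":0,"ty":0,"tz":0.0005,"wx":0,"wy":0,"wz":0,"claw":0},{"tx":0,"ty":0,"tz":0.0005,"wx":0,"wy":0,"wz":0,"claw":0},{"tx":0,"ty":0,"tz":0.0005,"wx":0,"wy":0,"wz":0,"claw":0}]'
```

```text
clock: 6.85
tool_pos: [500.3, 126.9, 50.2]
orientation: [-0.0, 0.995, 0.105, 0.0]
contact_force: [-1.0, -0.3, 2.0]
finger_gap: 0.15
grasp_force: 30.0
clock: 7.22
tool_pos: [500.3, 126.9, 50.2]
orientation: [-0.0, 0.995, 0.105, 0.0]
contact_force: [-1.7, -0.3, 6.5]
finger_gap: 0.149
grasp_force: 30.0
```

On the plate. Sliding towards the fences.

```bash
python3 -m creep '[{"tx":0.001,"ty":-0.001,"tz":0,"wx":0,"wy":0,"wz":0,"claw":0},{"tx":0.002,"ty":-0.002,"tz":0,"wx":0,"wy":0,"wz":0,"claw":0},{"tx":0.003,"ty":-0.003,"tz":0,"wx":0,"wy":0,"wz":0,"claw":0},{"tx":0.004,"ty":-0.004,"tz":0,"wx":0,"wy":0,"wz":0,"claw":0},{"tx":0.004,"ty":-0.004,"tz":0,"wx":0,"wy":0,"wz":0,"claw":0}]'; python3 -m creep '[{"tx":0.0005,"ty":-0.0005,"tz":0,"wx":0,"wy":0,"wz":0,"claw":0},{"tx":0.001,"ty":-0.001,"tz":0,"wx":0,"wy":0,"wz":0,"claw":0},{"tx":0.001,"ty":-0.001,"tz":0,"wx":0,"wy":0,"wz":0,"claw":0},{"tx":0.001,"ty":-0.001,"tz":0,"wx":0,"wy":0,"wz":0,"claw":0}]'
```

```text
clock: 7.85
tool_pos: [502.2, 130.3, 50.3]
orientation: [0.001, 0.994, 0.105, -0.001]
contact_force: [-4.7, -6.0, 10.6]
finger_gap: 0.15
grasp_force: 30.0
clock: 8.35
tool_pos: [502.8, 131.4, 50.3]
orientation: [0.001, 0.994, 0.105, -0.001]
contact_force: [-5.9, -5.9, 11.0]
finger_gap: 0.156
grasp_force: 30.0
```

```bash
python3 -m creep '[{"tx":0.0005,"ty":-0.0005,"tz":-0.0005,"wx":0,"wy":0,"wz":0,"claw":0},{"tx":0.001,"ty":-0.001,"tz":-0.0005,"wx":0,"wy":0,"wz":0,"claw":0},{"tx":0.0015,"ty":-0.001,"tz":-0.0005,"wx":0,"wy":0,"wz":0,"claw":0},{"tx":0.0015,"ty":-0.001,"tz":-0.0005,"wx":0,"wy":0,"wz":0,"claw":0}]'; python3 -m creep '[{"tx":0.0005,"ty":-0.0005,"tz":0,"wx":0,"wy":0,"wz":0,"claw":0},{"tx":0.001,"ty":-0.0005,"tz":0,"wx":0,"wy":0,"wz":0,"claw":0},{"tx":0.001,"ty":-0.0005,"tz":0,"wx":0,"wy":0,"wz":0,"claw":0}]'
```

```text
clock: 8.85
tool_pos: [504.3, 133.3, 50.3]
orientation: [0.001, 0.994, 0.105, -0.001]
contact_force: [-3.4, -3.9, 7.8]
finger_gap: 0.147
grasp_force: 30.0
clock: 9.22
tool_pos: [504.4, 133.5, 50.3]
orientation: [0.001, 0.994, 0.105, -0.002]
contact_force: [-4.7, -6.7, 10.3]
finger_gap: 0.151
grasp_force: 30.0
```

```bash
python3 -m creep '[{"tx":0.0005,"ty":-0.0005,"tz":0,"wx":0,"wy":0,"wz":0,"claw":0},{"tx":0.001,"ty":-0.001,"tz":-0.0003,"wx":0,"wy":0,"wz":0,"claw":0},{"tx":0.001,"ty":-0.001,"tz":-0.0003,"wx":0,"wy":0,"wz":0,"claw":0},{"tx":0.001,"ty":-0.001,"tz":-0.0003,"wx":0,"wy":0,"wz":0,"claw":0}]'; python3 -m creep '[{"tx":0.0005,"ty":-0.0005,"tz":0,"wx":0,"wy":0,"wz":0,"claw":0},{"tx":0.001,"ty":-0.001,"tz":0,"wx":0,"wy":0,"wz":0,"claw":0},{"tx":0.001,"ty":-0.001,"tz":0,"wx":0,"wy":0,"wz":0,"claw":0},{"tx":0.001,"ty":-0.001,"tz":0,"wx":0,"wy":0,"wz":0,"claw":0}]'
```

```text
clock: 9.72
tool_pos: [504.5, 133.6, 50.4]
orientation: [0.002, 0.994, 0.105, -0.003]
contact_force: [-5.8, -9.9, 10.1]
finger_gap: 0.153
grasp_force: 30.0
clock: 10.22
tool_pos: [504.6, 133.7, 50.4]
orientation: [0.003, 0.994, 0.105, -0.004]
contact_force: [-7.6, -14.3, 13.9]
finger_gap: 0.153
grasp_force: 30.0
```

```bash
python3 -m creep '[{"tx":0.0005,"ty":-0.0003,"tz":-0.0004,"wx":0,"wy":0,"wz":0,"claw":0},{"tx":0.001,"ty":-0.0005,"tz":-0.0008,"wx":0,"wy":0,"wz":0,"claw":0},{"tx":0.001,"ty":-0.0005,"tz":-0.0008,"wx":0,"wy":0,"wz":0,"claw":0},{"tx":0.001,"ty":-0.0005,"tz":-0.0008,"wx":0,"wy":0,"wz":0,"claw":0}]'
python3 - <<'E'
from h import *
S=[]
for i,n in enumerate(("side","scene","wrist")):
    p,d,C=look(n,f"e_{n}")
    S.append(p if n=="wrist" else cv2.resize(p[220:330,170:320] if n=="side" else p[150:240,140:260],(400,300)))
cv2.imwrite("pics/e.png",np.vstack([np.hstack(S[:2]),cv2.resize(S[2][150:300,150:400],(800,300))]))
s=r.sense();print(s["tool_pos"],s["orientation"],s["contact_force"],s["grasp_force"],s["clock"])
E
```

```text
clock: 10.72
tool_pos: [504.6, 133.8, 50.5]
orientation: [0.003, 0.994, 0.105, -0.005]
contact_force: [-6.8, -15.3, 9.1]
finger_gap: 0.151
grasp_force: 30.0
[504.64781228 133.76573071  50.54105236] [ 0.00332535  0.99441648  0.10535612 -0.00499016] [ -7.00192038 -16.39816152   8.81535137] 30.009393990039825 10.875
```

View pics/e.png

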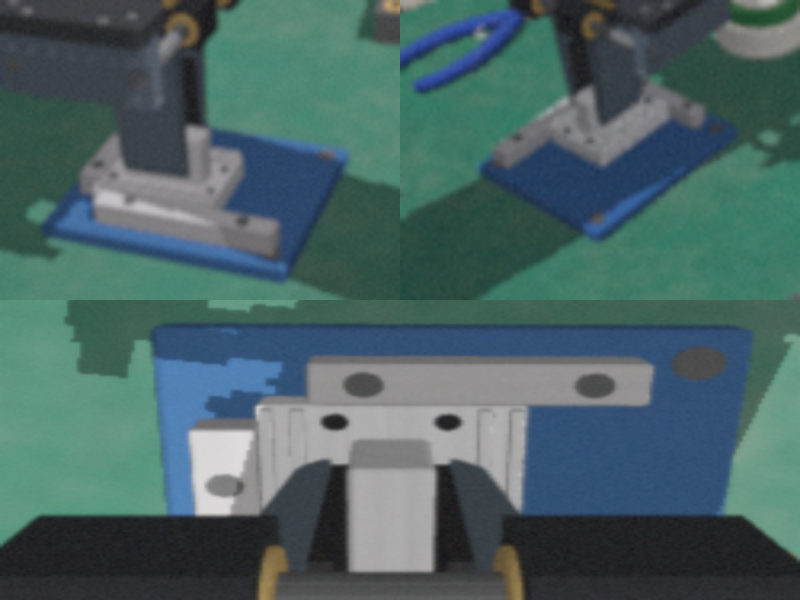

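View pics/e_wrist.png

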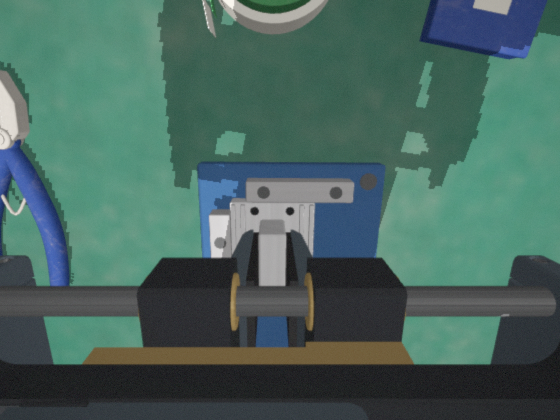

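All views show it flat in the corner (short-fence contact at wrist row ~202, long fence at column ~230). The x reading could still be partly friction, so I'll ease y slightly and push further in x.

```bash
python3 -m creep '[{"tx":0.0005,"ty":0.0003,"tz":0,"wx":0,"wy":0,"wz":0,"claw":0},{"tx":0.001,"ty":0.0006,"tz":0,"wx":0,"wy":0,"wz":0,"claw":0},{"tx":0.0015,"ty":0.0008,"tz":0,"wx":0,"wy":0,"wz":0,"claw":0},{"tx":0.002,"ty":0.0008,"tz":0,"wx":0,"wy":0,"wz":0,"claw":0},{"tx":0.002,"ty":0.0008,"tz":0,"wx":0,"wy":0,"wz":0,"claw":0}]';  python3 -m creep '[{"tx":0.0005,"ty":0,"tz":-0.0003,"wx":0,"wy":0,"wz":0,"claw":0},{"tx":0.001,"ty":0,"tz":-0.0005,"wx":0,"wy":0,"wz":0,"claw":0},{"tx":0.001,"ty":0,"tz":-0.0005,"wx":0,"wy":0,"wz":0,"claw":0},{"tx":0.001,"ty":0,"tz":-0.0005,"wx":0,"wy":0,"wz":0,"claw":0}]'
```

```text
clock: 11.5
tool_pos: [504.8, 133.8, 50.6]
orientation: [0.003, 0.994, 0.105, -0.007]
contact_force: [-11.5, -13.3, 14.1]
finger_gap: 0.153
grasp_force: 30.0
clock: 12.0
tool_pos: [504.9, 133.8, 50.7]
orientation: [0.003, 0.994, 0.105, -0.008]
contact_force: [-12.4, -13.0, 12.5]
finger_gap: 0.153
grasp_force: 30.0
```

```bash
python3 -m creep '[{"tx":0,"ty":0,"tz":0,"wx":0,"wy":0.1,"wz":0,"claw":0},{"tx":0,"ty":-0.0003,"tz":-0.0003,"wx":0.05,"wy":0.2,"wz":0,"claw":0},{"tx":0,"ty":-0.0005,"tz":-0.0005,"wx":0.05,"wy":0.2,"wz":0,"claw":0},{"tx":0,"ty":-0.0005,"tz":-0.0005,"wx":0.05,"wy":0.2,"wz":0,"claw":0}]'; python3 - <<'E'
from h import *
s=r.sense();T=s["tool_pos"];f=s["contact_force"];a=np.radians(11.85);M=np.array([[np.cos(a),np.sin(a)],[-np.sin(a),np.cos(a)]])
print("off corner",M@T[:2]-[553.2,50.3],"F jig",M@f[:2],f[2],s["ft_torque"])
E
```

```text
clock: 12.5
tool_pos: [504.4, 133.6, 50.3]
orientation: [0.0, 0.994, 0.105, -0.0]
contact_force: [-11.2, -15.8, 7.6]
finger_gap: 0.15
grasp_force: 30.0
off corner [-32.0684083  -23.11935141] F jig [-14.23903943 -13.12252005] 7.5713653175942826 [-2.93721249  2.19901847 -0.37686418]
```

```bash
python3 -m creep '[{"tx":0.0005,"ty":0,"tz":0,"wx":0,"wy":0.05,"wz":0,"claw":0},{"tx":0.001,"ty":0,"tz":-0.0002,"wx":0,"wy":0.1,"wz":0,"claw":0},{"tx":0.0015,"ty":0,"tz":-0.0003,"wx":0,"wy":0.1,"wz":0,"claw":0},{"tx":0.0015,"ty":0,"tz":-0.0003,"wx":0,"wy":0.1,"wz":0,"claw":0},{"tx":0.0015,"ty":0,"tz":-0.0003,"wx":0,"wy":0.1,"wz":0,"claw":0}]'; python3 - <<'E'
from h import *
s=r.sense();T=s["tool_pos"];f=s["contact_force"];a=np.radians(11.85);M=np.array([[np.cos(a),np.sin(a)],[-np.sin(a),np.cos(a)]])
print("off corner",M@T[:2]-[553.2,50.3],"F jig",M@f[:2],f[2],s["orientation"])
p,d,C=look("wrist","e2");K,R,t=C
v,u=np.mgrid[170:232,195:330];z=d[170:232,195:330]
P=(R@(np.linalg.inv(K)@np.stack([u*z,v*z,z]).reshape(3,-1))).T+t
q=np.c_[P[:,:2]@M.T-[553.2,50.3],P[:,2]].reshape(62,135,3)
for c in (60,70,100): print(np.round(q[18:46:2,c,[0,2]],1).tolist())
print(np.round(q[55,10:50:3,1:],1).tolist())
E
```

```text
clock: 13.12
tool_pos: [504.4, 133.6, 50.3]
orientation: [0.0, 0.994, 0.105, 0.002]
contact_force: [-13.7, -17.3, 9.6]
finger_gap: 0.152
grasp_force: 30.0
off corner [-32.13350991 -23.14635115] F jig [-16.99114526 -14.08054695] 9.551565156114656 [2.17631726e-04 9.94446473e-01 1.05218259e-01 2.29840867e-03]
[[8.3, 21.5], [7.1, 21.3], [6.3, 22.9], [4.8, 21.3], [4.0, 22.8], [2.6, 21.8], [1.7, 22.8], [0.1, 20.6], [45.7, 199.5], [-2.3, 20.6], [-3.4, 20.7], [-4.4, 21.4], [-5.5, 21.7], [-7.0, 20.7]]
[[8.5, 22.3], [7.4, 22.7], [6.1, 22.0], [5.2, 22.8], [4.2, 23.6], [2.9, 22.7], [1.6, 21.9], [0.3, 21.7], [-1.0, 21.0], [-2.3, 20.6], [-3.5, 20.3], [-4.2, 22.0], [-6.0, 20.0], [-6.7, 21.5]]
[[45.7, 199.5], [7.4, 22.3], [6.2, 22.1], [5.2, 22.5], [4.1, 22.8], [45.7, 199.5], [2.0, 23.4], [0.6, 22.4], [-1.0, 20.6], [-1.8, 22.0], [-3.2, 21.2], [-4.6, 20.5], [-5.8, 20.3], [-6.6, 21.5]]
[[16.4, 10.9], [14.9, 9.6], [10.5, 22.7], [8.9, 22.1], [7.3, 22.0], [5.5, 22.5], [3.8, 22.1], [2.0, 22.6], [0.5, 21.6], [-1.5, 23.6], [-3.2, 23.5], [-4.6, 20.6], [-6.6, 24.3], [-8.3, 24.3]]
```

There's no gap at either fence, and the part didn't move when pushed harder: about 17 N in x and 14 N in y. Handing in.

```bash
python3 -c "
from workcell import r
print(r.job_done())"
```

```text
the job is handed in; nothing more can be done
None
```

I lifted the heat sink from the die, set it flat in the jig corner and handed the job in while still gripping it at 30 N and pushing about 17 N towards the short fence and 14 N towards the long one; these are wrist readings that include some friction, and the hand-in returned no verdict.

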